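# Hang the bench caddy on its rail and press it home

## Robot

A 6-joint arm with a two-finger parallel gripper is mounted at the origin on a cart in front of the work surface, level with it; the furniture and walls round the work are solid. World frame = base frame: x ahead of the robot, y to its left, z up, the work surface at z = 0. Lengths are in mm, angles in rad, forces in N, time in s.
With the tool pointing down it reaches from about 275 to 850 mm from the base axis. Payload 19 kg.
Tool frame: the origin (TCP) lies midway between the tips of the shut fingers; the grasp point (between the pads) lies 19 mm behind it; z points along the fingers, y is the line along which they close (so a half turn about z gives the same grasp; the last joint's range is limited). The gripper opens to 85 mm and grips with 20 to 120 N. Pads are 22 mm wide; open, the fingers measure 114 mm over their backs; the gripper's body (76 mm by 85 mm) begins 54 mm behind the grasp point. The pads swing forward as they close: fully open they stand 13 mm farther back than shut.
Start: joints at [1.114, 0.15, 1.437, -0, 1.554, -0.134], TCP at [182.407, 545.269, 231.267] pointing down, gripper open.
Joint ranges: [-2.8, 2.8], [-0.68, 2.1], [0.12, 2.68], [-1.39, 4.53], [0.16, 2.79], [-2.81, 2.81]. Speed limits (rad/s): [1.89, 1.89, 2.22, 3.01, 3.01, 3.01].

## Interface

Orientations are given as [roll, pitch, yaw] about the fixed x, y, z axes, in that order (R = Rz(yaw) Ry(pitch) Rx(roll)).
In Python, from workcell import bot gives the robot as it stands. The module is installed in compiled form; this text tells all that it offers.
- The arm moves only by the shell command python3 -m pendant 'ROWS' [FORCE]. ROWS is JSON, a list of rows, each a list of 5 numbers: the shift along the tool's x, y, z in m, then the turn about the tool's z in degrees, then the finger opening in m, from 0 to 0.0854. In form: [[x, y, z, turn, fingers], ...]. A call has 1 to 12 rows; each row shifts and turns the commanded pose from where the row before left it, along the tool's axes as they then stand; what a row does not reach is not made up. A row lasts 1/12 s, in which the tool goes at most 41.7 mm and 7.16 degrees, less where a joint would pass 70% of its speed; a pose out of reach is approached as far as the arm can. A call is refused whole if a number of a shift passes 0.0417 or a number of a turn 7.16, either way. A call with a gripper value outside its range is refused whole. The fingers move at their own pace and stop on an object; FORCE is the grip in N (left out, the last holds). Time passes only in rows, so rows that do not move let the fingers close. It gives the time, the measured TCP pose, the force, the opening and the grip force at its end, in the units of the state.
- bot.state(): the state, without advancing time (a new reading comes with each control period).
- bot.grab_frame(name): name is "scene" or "side" or "wrist"; returns a dict with "img" (400x640x3 uint8, blue, green, red), "K" (3x3 intrinsics, pixels), "rvec" (rotation vector, rad) and "tvec" (3), from world to camera coordinates, as OpenCV has them. Camera axes: x right, y down, z forward; pixel columns grow to the right and rows downward; lengths in mm; the calibration is good to about 2 mm. A picture is of the moment at which its call begins. There is no depth.
- bot.hand_in(): hands the job in; it is judged then, once.
The state is a dict: "time_s": time; "joint_positions": joint angles; "qd": joint speeds; "effort": joint torques, N m; "eef_pos": TCP position; "tcp_rot": TCP orientation; "force": force on the tool from outside, world axes, zero at the start; "torque": the same for the moment, N m; "finger_gap": opening from 0.0 (shut) to 1.0 (fully open); "grip_force": force on a finger pad.
Only numpy, scipy, OpenCV 4.12 (cv2) and the standard library are available. Lean on these libraries where they do the work, as an engineer would, in place of code of your own. Each camera call takes 0.05 s, during which the arm holds its last target. There are 200 camera calls.

## Task

Hang the grey vial caddy over the rail on its stand, astride the bar and with the divided trough towards you (away from the wall). Slide it along the bar until it drops into the locating notch, press it down until it is fully home, then let go. Do not ram it, and leave the two bottles and the beaker standing where they are.

Things in the scene. Friction and masses are not known exactly. Their poses are not given: they have to be found in the camera images.
- caddy: Grey plastic vial caddy, 120 (x) x 90 (y) x 86 (z) mm, 0.2 to 0.3 kg, loose, standing on the table. Two open troughs with 30 mm high walls either side of a raised handle; the front one (-x) is split in three by two dividers, the other (+x) is undivided. Origin: centre of the underside; z up, y along the handle.
- caddy_front (a point): Point on the caddy: middle of the top edge of the divided trough's outer wall, 60 mm to -x of the caddy's origin, 30 mm above it.
- caddy_handle (a point): Point on the caddy: middle of its handle, a flat bar 12 mm thick (x), 76 mm long (y) and 20 mm high; 76 mm above the caddy's origin (handle spans 66 to 86 mm). It stands on two legs at y = -30 and +30 mm over the bridge between the troughs (top 36 mm).
- caddy_tongue (a point): Point on the caddy, 22 mm above its origin: foot of the tongue, 28 long (y) x 16 wide (x) mm, that hangs 10 mm from the roof of the open channel which runs under the caddy along y. Channel: roof 32 mm above the underside, walls 21.4 mm apart, rounded hems at the bottom edges leave 16.4 mm.
- stand: Fixed rail stand. Grey foot plate 90 (x) x 250 (y) x 8 mm; posts at y = -105 and +105 mm with clamp heads (34 x 22 mm in plan, up to z = 158 mm; a screw sticks out to x = -34 mm) that hold a flat bar along y: 12 mm thick (x), 38 mm high, 290 mm long, top edge at z = 150 mm, over x = 0. Origin: centre of the plate's underside, at table height; z up, -x to the robot.
- bar_mid (a point): Point of the stand, x = y = 0, z = 150 mm: on the bar's top edge midway between posts. A notch 32 long x 10.5 deep mm takes the tongue; its middle is anywhere from y = -25 to +25 mm of here, unmeasured: find it by eye or by sliding the tongue along the edge with a light push (caddy origin then 128 mm above the stand's). The bar is clamped tight.
- caddy_home (a point): Point of the stand, x = y = 0, z = 118 mm: height of the caddy's origin when fully home (channel roof on the bar's edge). Under the notch, 26 mm below the edge, a sprung roller bulges 3.8 mm from each face of the bar; over the last 8.5 mm the hems must be pushed past them with 8 to 20 N. Then they snap over the hems and hold the caddy down.
- amber_bottle: Brown bottle with a black cap, 50 mm across and 89 mm high, loose; origin at the centre of its underside. Leave it alone.
- white_bottle: White bottle with a blue cap, 58 mm across and 114 mm high, loose; origin at the centre of its underside. Leave it alone.
- beaker: Small clear beaker, 56 mm across and 69 mm high, loose; origin at the centre of its underside. Leave it alone.

How it is judged (in metres and radians):
At the end, for the whole second after the job is handed in: The caddy sits astride the bar with the divided trough on the robot's side, its tongue in the notch and its underside 118 mm (within 2.5 mm) above the table, in line with the bar within 5 mm and 0.1 rad, upright within 0.1 rad, released and at rest (z of caddy in the frame of stand between 0.1155 and 0.1205 m and x of caddy in the frame of stand between -0.005 and 0.005 m and y of caddy in the frame of stand between -0.032 and 0.032 m and x of caddy_front in the frame of stand below -0.03 m and angle between the y axis of caddy and the y axis of stand, either way round below 0.1 rad and angle between caddy's own z axis and vertical below 0.1 rad and linear speed of caddy below 0.02 m/s); the robot touches nothing.
It fails at once if the caddy is rammed onto the stand or its bar (over 120 N, all contacts added up) (contact force between caddy and stand above 120 N).
It fails at once if the brown bottle is displaced by more than 25 mm or tipped (distance of amber_bottle from where it was at the start of the episode above 0.025 m or angle between amber_bottle's own z axis and vertical above 0.4 rad).
It fails at once if the white bottle is displaced by more than 25 mm or tipped (distance of white_bottle from where it was at the start of the episode above 0.025 m or angle between white_bottle's own z axis and vertical above 0.4 rad).
It fails at once if the beaker is displaced by more than 25 mm or tipped (distance of beaker from where it was at the start of the episode above 0.025 m or angle between beaker's own z axis and vertical above 0.4 rad).
It also fails if it takes over 56 s, if anything falls off the work surface, if the arm or the gripper's body presses on something with over 40 N, if the wrist force passes 120 N, or if a joint passes its speed limit or range.

## Working session

There is one attempt and no reset: what is moved stays moved. The work goes in short steps, Python scripts to look and compute and a shell command to move; the robot and the scene stay as the last step left them, time stands still between calls to the robot, and variables do not carry over. Pictures are saved under pics/ and viewed, at most 10 in all, crops included, and the job is handed in when it is done.

```bash
mkdir -p pics
python3 - <<'E'
from workcell import bot
import cv2,pickle
d={}
for n in("scene","side","wrist"):
    f=bot.grab_frame(n);d[n]=f
    cv2.imwrite(f"pics/{n}0.png",f["img"])
pickle.dump(d,open("f0.pkl","wb"))
import numpy as np
for n in d:
    R=cv2.Rodrigues(np.array(d[n]["rvec"],float))[0];print(n,(-R.T@np.array(d[n]["tvec"]).ravel()).round(),d[n]["K"][0])
print(bot.state())
E
```

```text
scene [  86. -532.  949.] [388.76117583   0.         319.71993689]
side [ -34. 1045. 1231.] [520.60404406   0.         315.53572897]
wrist [115. 568. 374.] [326.84620814   0.         316.22096868]
{'time_s': 0.15, 'joint_positions': array([ 1.11398190e+00,  1.50891141e-01,  1.43785085e+00, -1.31309702e-05,
        1.55384106e+00, -1.34033779e-01]), 'qd': array([-1.04389014e-03, -1.54728180e-03, -2.46088033e-03, -6.93726429e-04,
       -1.13005663e-03, -8.55405646e-05]), 'effort': array([ 2.73721067e-03, -7.13375759e+01, -5.71041656e+01, -7.93284107e-05,
        7.05868792e-03,  1.02161055e-04]), 'eef_pos': array([182.3466103 , 545.11364831, 230.81920319]), 'tcp_rot': array([-3.14060939e+00, -1.19338053e-04,  2.81881218e+00]), 'force': array([-0.37855217, -0.20721705, -0.4580469 ]), 'torque': array([ 0.01756706,  0.01222089, -0.0447673 ]), 'grip_force': 0.0, 'finger_gap': 0.9996333335120476}
```

View pics/scene0.png

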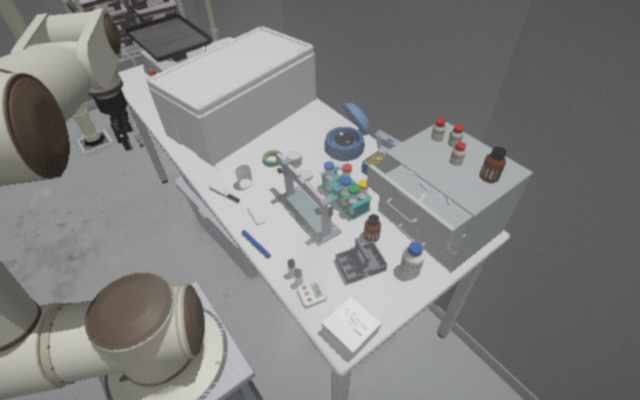

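View pics/side0.png

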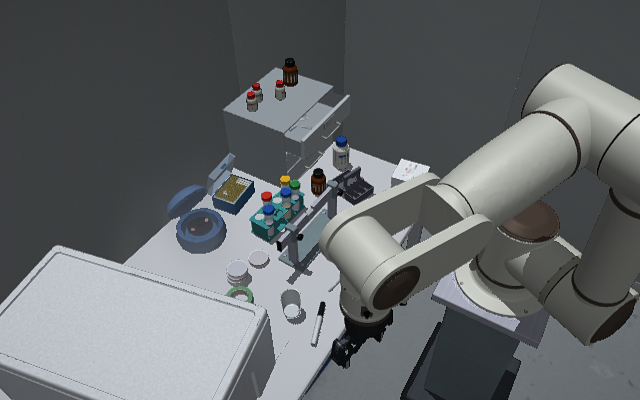

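The scene view shows the caddy at about (360,260), the stand with ends at about (285,165) and (330,230), the amber bottle at (372,228), the white bottle at (412,262) and the beaker at (244,178). The side view shows the stand at about (310,230) and the caddy at (355,188). I'll enlarge both.

Run:
```python
import cv2
for n,x,y in(("scene",250,145),("side",250,130)):
    c=cv2.imread(f"pics/{n}0.png")[y:y+150,x:x+200]
    cv2.imwrite(f"pics/{n}0c.png",cv2.convertScaleAbs(cv2.resize(c,None,fx=4,fy=4,interpolation=cv2.INTER_CUBIC),alpha=1.4))
```

```text
(no output)
```

View pics/scene0c.png

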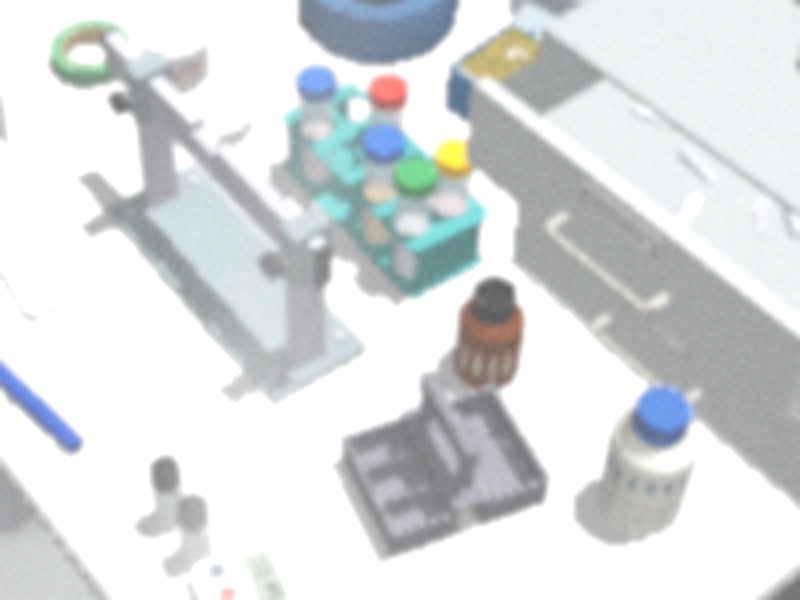

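View pics/side0c.png

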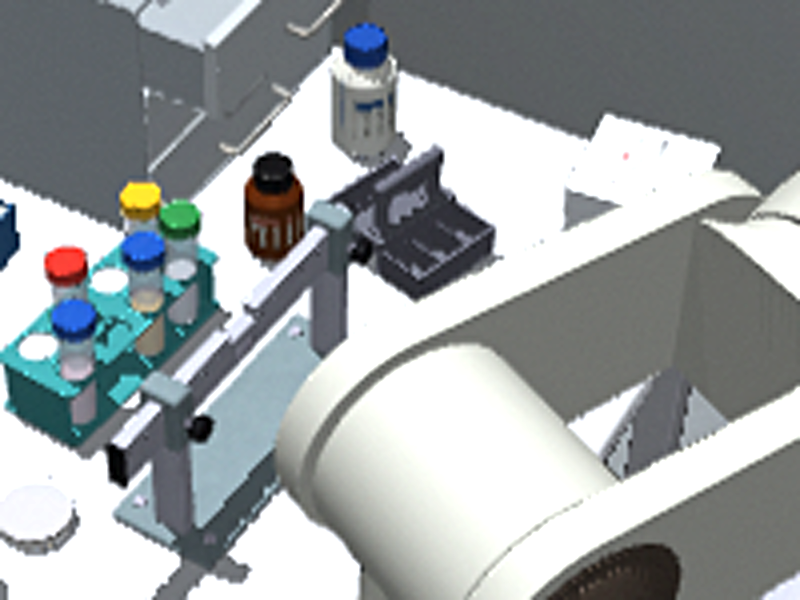

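The enlarged crops show that the caddy's divided trough faces the robot, and the notch in the bar is visible at about (240,325) in the side crop. Next I fit the poses.

```bash
cat > h.py <<'E'
import cv2,numpy as np,pickle
from scipy.optimize import least_squares
def proj(f,P): return cv2.projectPoints(np.array(P,float).reshape(-1,1,3),np.array(f["rvec"],float),np.array(f["tvec"],float),np.array(f["K"],float),None)[0].reshape(-1,2)
def ray(f,u,z):
    R=cv2.Rodrigues(np.array(f["rvec"],float))[0];t=np.array(f["tvec"],float).ravel();K=np.array(f["K"],float)
    c=-R.T@t;d=R.T@np.linalg.solve(K,[u[0],u[1],1]);return c+d*(z-c[2])/d[2]
def place(q,P):
    c,s=np.cos(q[2]),np.sin(q[2]);P=np.array(P,float);return np.c_[q[0]+c*P[:,0]-s*P[:,1],q[1]+s*P[:,0]+c*P[:,1],P[:,2]]
def unc(p,o,k=4): return (np.array(p,float)+.5)/k-.5+np.array(o)
def fit(obs,q0):  # obs: list of (frame, pixels, model)
    r=lambda q:np.concatenate([(proj(f,place(q,m))-u).ravel() for f,u,m in obs])
    s=least_squares(r,q0,x_scale=[100,100,1],loss='soft_l1');return s.x,r(s.x).reshape(-1,2)
E
python3 - <<'E'
from h import *
d=pickle.load(open("f0.pkl","rb"));S,D=d["scene"],d["side"];oS,oD=(250,145),(250,130)
u=lambda l,o:np.array([unc(p,o) for p in l])
c0=ray(S,unc((445,470),oS),0);s0=ray(S,unc((235,290),oS),0)
print(c0,s0)
r=fit([(S,u([(345,440),(545,478),(495,388),(388,555)],oS),[(-60,45,30),(60,-45,30),(60,45,30),(-60,-45,0)]),
 (D,u([(378,252),(493,232),(415,298),(440,150)],oD),[(-60,45,30),(-60,-45,30),(-60,45,0),(0,-38,86)])],[*c0[:2],0])
print(r[0],r[1].round(1).tolist())
q,e=fit([(S,u([(275,397),(362,350),(108,38)],oS),[(-45,-125,0),(45,-125,4),(0,145,150)]),
 (D,u([(205,562),(115,513),(298,317),(119,447)],oD),[(-45,125,0),(45,125,8),(45,-125,8),(0,145,150)])],[*s0[:2],0])
print(q,e.round(1).tolist())
for y in(-40,-20,0,20,40):print(y,((proj(D,place(q,[(0,y,150)]))-np.array(oD)+.5)*4-.5).round())
for n,f,o,p in(("amber",S,oS,(487,375)),("white",S,oS,(643,525))):print(n,ray(f,unc(p,o),0))
print(ray(S,(244,186),0))
E
```

```text
[555.87280699 -83.5631745    0.        ] [537.87714253 150.06227142   0.        ]
[ 5.48249040e+02 -8.89939253e+01 -3.19405515e-01] [[-0.6, -2.2], [1.1, 1.2], [0.1, -0.6], [-0.0, 0.4], [8.8, 6.6], [-0.1, -0.9], [-0.8, 1.5], [-0.0, -1.2]]
[ 5.39778912e+02  1.66483939e+02 -4.67117329e-02] [[-2.3, 1.9], [-0.0, -0.8], [2.1, 0.7], [0.1, 3.6], [-2.1, 0.7], [-1.1, -0.6], [2.1, -3.3]]
-40 [[279. 274.]]
-20 [[264. 290.]]
0 [[248. 307.]]
20 [[232. 323.]]
40 [[216. 340.]]
amber [638.48138983 -38.41795596   0.        ]
white [ 634.60928139 -203.99000944    0.        ]
[446.10889357 404.73105954   0.        ]
```

```bash
cat > go.py <<'E'
import sys,numpy as np
from scipy.spatial.transform import Rotation as R
from workcell import bot
# go.py X Y Z YAW -> shift left in tool axes (mm), turn (deg)
s=bot.state();r=R.from_euler("xyz",s["tcp_rot"])
print("t",s["time_s"],"pos",s["eef_pos"].round(1),"rot",s["tcp_rot"].round(3),"F",s["force"].round(1),"gap",round(s["finger_gap"]*85.4,1),"grip",round(s["grip_force"],1))
if len(sys.argv)>3:
    T=np.array(sys.argv[1:4],float)
    print("shift mm",(r.inv().apply(T-s["eef_pos"])).round(1))
    if len(sys.argv)>4: print("turn deg",np.degrees(s["tcp_rot"][2]-float(sys.argv[4])).round(2))
E
python3 -m pendant '[[0,0,0,7.1,0.0854],[0,0,0,7.1,0.0854],[0,0,0,7.1,0.0854],[0,0,0,7.1,0.0854],[0,0,0,7.1,0.0854],[0,0,0,7.1,0.0854],[0,0,0,7.1,0.0854],[0,0,0,7.1,0.0854],[0,0,0,7.1,0.0854],[0,0,0,7.1,0.0854],[0,0,0,7.1,0.0854],[0,0,0,4.7,0.0854]]' 100
python3 go.py 500 166 330 1.25; python3 go.py 530 -110 240 1.25
```

```text
time_s: 1.15
eef_pos: [182.4, 545.2, 231.0]
tcp_rot: [-3.141, 0.001, 1.367]
force: [-1.2, 0.1, -0.0]
finger_gap: 1.003
grip_force: 0.0
t 1.15 pos [182.4 545.2 231. ] rot [-3.141e+00  1.000e-03  1.367e+00] F [-1.2  0.1 -0. ] gap 85.7 grip 0.0
shift mm [-307.   387.9  -98.9]
turn deg 6.68
t 1.15 pos [182.4 545.2 231. ] rot [-3.141e+00  1.000e-03  1.367e+00] F [-1.2  0.1 -0. ] gap 85.7 grip 0.0
shift mm [-571.1  473.2   -8.7]
turn deg 6.68
```

```bash
python3 -m pendant '[[-0.025,0.032,-0.007,0,0.0854],[-0.025,0.032,-0.007,0,0.0854],[-0.025,0.032,-0.007,0,0.0854],[-0.025,0.032,-0.007,0,0.0854],[-0.025,0.032,-0.007,0,0.0854],[-0.025,0.032,-0.007,0,0.0854],[-0.025,0.032,-0.007,0,0.0854],[-0.025,0.032,-0.007,0,0.0854],[-0.025,0.032,-0.007,0,0.0854],[-0.025,0.032,-0.007,0,0.0854],[-0.025,0.032,-0.007,0,0.0854],[0,0,0,6.6,0.0854]]' >/dev/null
python3 go.py 500 166 330 1.25; python3 go.py 548 -110 200 1.25
python3 - <<'E'
from h import *
from workcell import bot
f=bot.grab_frame("wrist");pickle.dump(f,open("w1.pkl","wb"));cv2.imwrite("pics/w1.png",cv2.convertScaleAbs(f["img"],alpha=1.3))
q=(539.8,166.5,-.0467);print(proj(f,place(q,[(0,145,150),(0,0,150),(0,-145,150),(0,105,158)])).round())
E
```

```text
t 2.15 pos [477.4 201.8 308.7] rot [3.140e+00 1.000e-03 1.262e+00] F [0.2 0.3 0.4] gap 85.7 grip 0.0
shift mm [-27.3  32.5 -21.2]
turn deg 0.67
t 2.15 pos [477.4 201.8 308.7] rot [3.140e+00 1.000e-03 1.262e+00] F [0.2 0.3 0.4] gap 85.7 grip 0.0
shift mm [-275.4  162.   109.3]
turn deg 0.67
[[354.  33.]
 [389. 193.]
 [415. 318.]
 [366.  81.]]
```

View pics/w1.png

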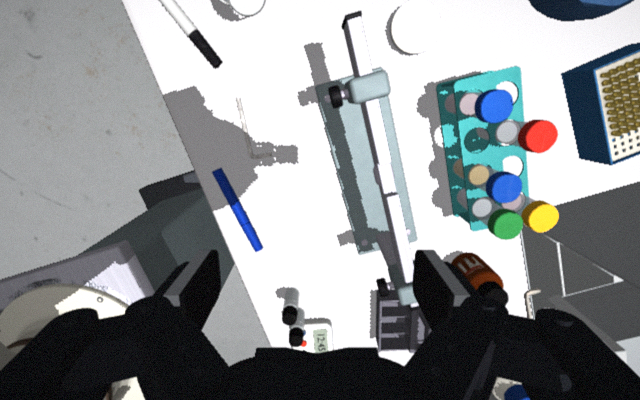

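The wrist view shows the bar running from its +y end at (354,15), past the +y head at (370,86), to the -y head at (405,293). The notch is near (389,187). I'll look closer.

Run:
```python
import cv2,numpy as np
i=cv2.imread("pics/w1.png");i=np.hstack([i[5:155,320:420],i[155:305,335:435]])
i=(255*(i/255.)**.8).astype('uint8');cv2.imwrite("pics/w1c.png",cv2.resize(cv2.convertScaleAbs(i,alpha=.85),None,fx=4,fy=4,interpolation=cv2.INTER_CUBIC))
```

```text
(no output)
```

View pics/w1c.png

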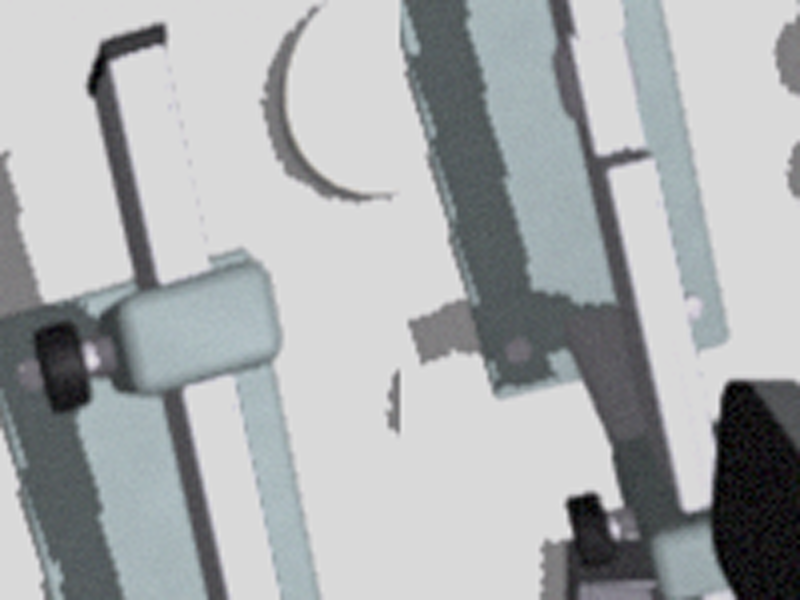

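Run:
```python
from h import *
f=pickle.load(open("w1.pkl","rb"))
L=lambda p:unc(p,(320,5)) if p[0]<400 else unc((p[0]-400,p[1]),(335,155))
def pr(n,p,z):print(n,p,ray(f,L(p),z).round(1))
for p in[(112,65),(157,285),(183,390),(612,170),(645,340),(680,515)]:pr("Ledge",p,150)
for p in[(165,45),(210,255),(242,373),(655,155),(675,255),(700,400)]:pr("Redge",p,150)
pr("head+ inner",(210,382),158);pr("head+ outer",(190,277),158);pr("head- inner",(700,512),156)
pr("head+ cen",(205,327),158)
pr("plate -x-y",(497,397),0);pr("plate -x-y",(497,390),8);pr("plate +x-y",(728,341),8)
pr("notch -",(633,161),150);pr("notch +",(598,38),150);pr("roller",(567,85),124)
```

```text
Ledge (112, 65) [543.8 322.1 150. ]
Ledge (157, 285) [541.1 277.7 150. ]
Ledge (183, 390) [540.7 254.8 150. ]
Ledge (612, 170) [537.9 163.2 150. ]
Ledge (645, 340) [534.8 117.6 150. ]
Ledge (680, 515) [531.7  66.5 150. ]
Redge (165, 45) [555.4 322.3 150. ]
Redge (210, 255) [553.7 280.1 150. ]
Redge (242, 373) [554.1 254.3 150. ]
Redge (655, 155) [548.7 163.7 150. ]
Redge (675, 255) [547.3 137.4 150. ]
Redge (700, 400) [544.2  97.2 150. ]
head+ inner (210, 382) [545.6 255.  158. ]
head+ outer (190, 277) [547.1 276.9 158. ]
head- inner (700, 512) [536.1  69.9 156. ]
head+ cen (205, 327) [547.5 266.2 158. ]
plate -x-y (497, 397) [493.5  36.5  -0. ]
plate -x-y (497, 390) [494.3  43.4   8. ]
plate +x-y (728, 341) [580.8  36.4   8. ]
notch - (633, 161) [543.3 163.9 150. ]
notch + (598, 38) [542.7 195.6 150. ]
roller (567, 85) [535.8 179.8 124. ]
```

The bar is well measured: yaw is about -0.047, and the notch spans y 164 to 196 at x about 544. Next I move over the caddy for a close look.

```bash
python3 go.py 567 -32 280 1.25
python3 -m pendant '[[-0.024,0.019,0,0,0.0854],[-0.024,0.019,0,0,0.0854],[-0.024,0.019,0,0,0.0854],[-0.024,0.019,0,0,0.0854],[-0.024,0.019,0,0,0.0854],[-0.024,0.019,0,0,0.0854],[-0.024,0.019,0.005,0,0.0854],[-0.024,0.019,0.02,0,0.0854],[0,0,0,0,0.0854]]' >/dev/null
python3 go.py
python3 - <<'E'
from h import *
from workcell import bot
f=bot.grab_frame("wrist");pickle.dump(f,open("w2.pkl","wb"));cv2.imwrite("pics/w2.png",cv2.convertScaleAbs(f["img"],alpha=1.6))
print(proj(f,place((548.2,-89,-.32),[(-60,45,30),(60,45,30),(60,-45,30),(-60,-45,30),(0,38,86),(0,-38,86)])).round().tolist())
E
```

```text
t 2.2 pos [475.7 204.  308.2] rot [3.142e+00 1.000e-03 1.242e+00] F [ 0.1  0.1 -0.3] gap 85.4 grip 0.0
shift mm [-193.8  162.7   28.3]
turn deg -0.46
t 2.95 pos [559.6 -25.9 279.3] rot [-3.137e+00  2.000e-03  1.258e+00] F [-1.2  0.6 -1.1] gap 85.2 grip 0.0
[[275.0, 176.0], [373.0, 177.0], [369.0, 244.0], [277.0, 243.0], [325.0, 194.0], [324.0, 259.0]]
```

View pics/w2.png

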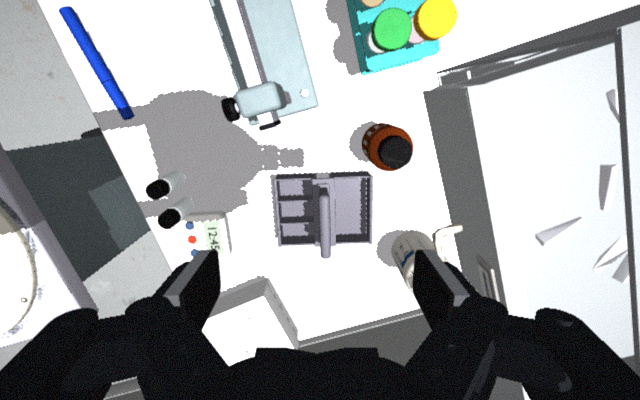

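The caddy's rim corners are at (275,175), (371,173), (371,243) and (278,245), and the handle runs from (322,187) to (326,257). The amber bottle is at (388,150) and the white bottle at (410,262).

Run:
```python
from h import *
f=pickle.load(open("w2.pkl","rb"))
q,e=fit([(f,np.array([(275,175),(371,173),(371,243),(278,245),(322,188),(326,258)],float),[(-60,45,30),(60,45,30),(60,-45,30),(-60,-45,30),(0,38,86),(0,-38,86)])],[548,-89,-.32]);print(q,e.round(1).tolist())
for n,p,z in(("amber cap",(397,151),89),("white",(415,235),80)):print(n,ray(f,p,z).round())
i=cv2.imread("pics/w2.png")[160:272,260:400];cv2.imwrite("pics/w2c.png",cv2.resize(i,None,fx=5,fy=5,interpolation=cv2.INTER_CUBIC))
```

```text
[ 5.48711427e+02 -8.72022982e+01 -2.79992910e-01] [[-1.2, 1.4], [0.4, 0.3], [-0.5, -2.1], [0.6, -1.4], [1.5, 4.7], [-0.7, -0.9]]
amber cap [644. -31.  89.]
white [ 642. -131.   80.]
```

View pics/w2c.png

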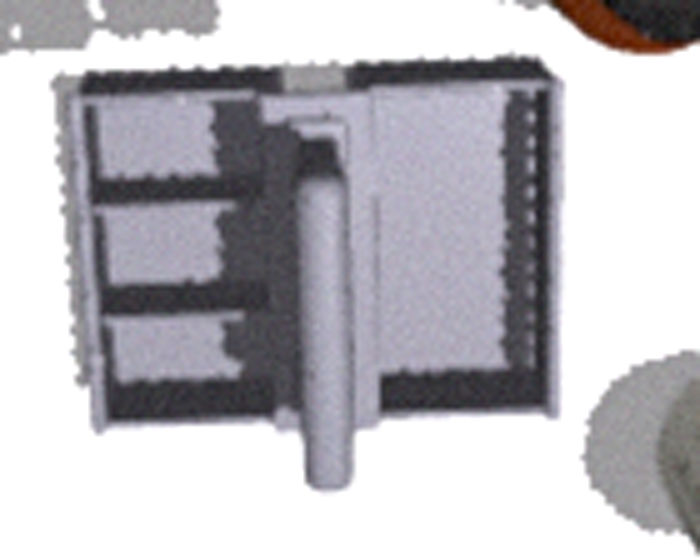

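The crop puts the rim corners at (68,92), (560,82), (557,415) and (97,430), and the handle top runs from (322,175) to (328,487). I refit with these.

```bash
python3 - <<'E'
from h import *
f=pickle.load(open("w2.pkl","rb"))
P=np.array([unc(p,(260,160),5) for p in[(68,92),(560,82),(557,415),(97,430),(322,175),(328,487)]])
q,e=fit([(f,P,[(-60,45,30),(60,45,30),(60,-45,30),(-60,-45,30),(0,38,86),(0,-38,86)])],[548,-89,-.32]);print(q,e.round(1).tolist())
E
python3 go.py 549 -87 200 1.29
```

```text
[ 5.48250077e+02 -8.93834328e+01 -2.80878803e-01] [[0.9, 0.1], [-0.0, -0.9], [-0.4, -0.1], [-0.2, -0.5], [-0.3, 0.1], [0.3, 1.9]]
t 3.0 pos [559.1 -24.  280.8] rot [-3.138e+00  1.000e-03  1.258e+00] F [ 0.3 -0.1  0.1] gap 85.5 grip 0.0
shift mm [-63.   10.1  80.8]
turn deg -1.86
```

```bash
python3 -m pendant '[[0,0,0,-1.9,0.0854],[-0.022,0.0025,0,0,0.0854],[-0.022,0.0025,0,0,0.0854],[-0.022,0.0025,0,0,0.0854],[0,0,0.04,0,0.0854],[0,0,0.04,0,0.0854],[0,0,0.04,0,0.0854],[0,0,0.02,0,0.0854],[0,0,0,0,0.0854]]' >/dev/null; python3 go.py 548.3 -89 57 1.29
```

```text
t 3.75 pos [546.3 -86.3 139.1] rot [-3.135 -0.     1.294] F [-0.5  0.5 -0.9] gap 85.6 grip 0.0
shift mm [-2.1  3.2 82.1]
turn deg 0.21
```

```bash
python3 -m pendant '[[-0.002,0.003,0.02,0,0.0854],[0,0,0.02,0,0.0854],[0,0,0.02,0,0.0854],[0,0,0.02,0,0.0854],[0,0,0,0,0.0854],[0,0,0,0,0.0854]]' >/dev/null; python3 go.py 548.3 -89 57 1.29
python3 -m pendant '[[0,0,0,0,0.03],[0,0,0,0,0.03],[0,0,0,0,0.02],[0,0,0,0,0.012],[0,0,0,0,0.004],[0,0,0,0,0.004],[0,0,0,0,0.0],[0,0,0,0,0.0],[0,0,0,0,0.0]]' 100; python3 go.py
```

```text
t 4.25 pos [551.2 -90.4  64.7] rot [ 3.141 -0.     1.293] F [-0.1 -0.2  0.3] gap 85.6 grip 0.0
shift mm [ 0.5 -3.2  7.7]
turn deg 0.17
time_s: 5.0
eef_pos: [550.9, -91.1, 63.9]
tcp_rot: [3.141, 0.0, 1.292]
force: [-2.2, 0.4, 6.8]
finger_gap: 0.119
grip_force: 99.0
t 5.0 pos [550.9 -91.1  63.9] rot [3.141 0.    1.292] F [-2.2  0.4  6.8] gap 10.2 grip 99.0
```

The grip is about 7 mm high on the handle, so I'll open, lower and regrip.

```bash
python3 -m pendant '[[0,0,0,0,0.04],[0,0,0,0,0.04],[0,0,0,0,0.04],[0,-0.001,0.004,0,0.04],[0,0,0.004,0,0.04],[0,0,0,0,0.04],[0,0,0,0,0.01],[0,0,0,0,0.0],[0,0,0,0,0.0],[0,0,0,0,0.0],[0,0,0,0,0.0]]' 100; python3 go.py 548.3 -89 57 1.29
```

```text
time_s: 5.92
eef_pos: [549.8, -90.8, 55.4]
tcp_rot: [3.141, 0.0, 1.292]
force: [1.3, -0.4, -0.9]
finger_gap: 0.122
grip_force: 97.5
t 5.9167 pos [549.8 -90.8  55.4] rot [3.141 0.    1.292] F [ 1.3 -0.4 -0.9] gap 10.4 grip 97.5
shift mm [ 1.3 -2.  -1.6]
turn deg 0.1
```

```bash
python3 -m pendant '[[0,0,-0.01,0,0],[0,0,-0.03,0,0],[0,0,-0.04,0,0],[0,0,-0.04,0,0],[0,0,-0.04,0,0],[0,0,-0.04,0,0],[0,0,0,-4.4,0],[0,0,0,-4.4,0],[0,0,0,-4.4,0],[0,0,0,0,0],[0,0,0,0,0]]'; python3 go.py 544 179 250 1.524
```

```text
time_s: 6.83
eef_pos: [549.6, -90.7, 255.7]
tcp_rot: [3.142, 0.0, 1.52]
force: [0.5, 0.3, -1.7]
finger_gap: 0.125
grip_force: 98.0
t 6.8333 pos [549.6 -90.7 255.7] rot [3.142 0.    1.52 ] F [ 0.5  0.3 -1.7] gap 10.6 grip 98.0
shift mm [269.  -19.4   5.7]
turn deg -0.25
```

```bash
python3 -m pendant '[[0.01,0,0,0,0],[0.03,-0.002,0,0,0],[0.035,-0.002,0,0,0],[0.035,-0.003,0,0,0],[0.035,-0.003,0,0,0],[0.035,-0.003,0,0,0],[0.035,-0.002,0,0,0],[0.03,-0.002,0,0,0],[0.02,-0.002,0,0,0],[0.004,0,0,-0.2,0],[0,0,0,0,0],[0,0,0,0,0]]'>/dev/null; python3 go.py 544 179 205 1.524
python3 - <<'E'
from h import *
from workcell import bot
a=bot.grab_frame("wrist");b=bot.grab_frame("side")
i=cv2.convertScaleAbs(a["img"],alpha=1.5)[60:360,150:550]
j=cv2.resize(cv2.convertScaleAbs(b["img"],alpha=1.3)[120:270,250:450],(400,300),interpolation=cv2.INTER_CUBIC)
cv2.imwrite("pics/w3.png",cv2.resize(np.hstack([i,j]),None,fx=1,fy=1))
pickle.dump((a,b),open("w3.pkl","wb"))
E
```

```text
t 7.8333 pos [543.7 178.8 255.2] rot [-3.141  0.     1.525] F [-0.1 -1.  -1.8] gap 10.4 grip 97.9
shift mm [ 0.2  0.3 50.2]
turn deg 0.05
```

View pics/w3.png

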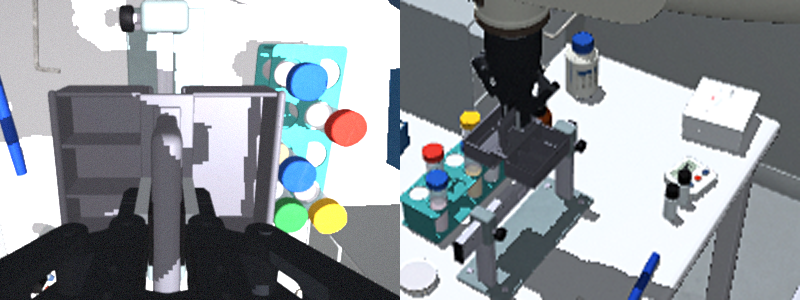

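The caddy hangs level over the bar. Its far rim corners are at full-frame (202,155) and (433,153), and the bar lies beyond at about (316,140). A numeric check of alignment follows.

Run:
```python
from h import *
a,b=pickle.load(open("w3.pkl","rb"))
for p in[(202,155),(433,153)]:print(ray(a,p,230).round(1))
g=cv2.cvtColor(a["img"],cv2.COLOR_BGR2GRAY)
for r in(100,110,120,130):print(r,g[r,295:345].tolist())
print([ray(a,p,150).round(1).tolist() for p in[(308,110),(308,130),(324,110),(324,130)]])
print(proj(a,[(543.5+.047*(y-164)+dx,y,150) for y in(235,245) for dx in(-6,6)]).round(1).tolist())
```

```text
[486.8 225.4 230. ]
[606.4 220.9 230. ]
100 [89, 89, 134, 192, 194, 197, 191, 194, 193, 193, 195, 190, 215, 243, 242, 243, 242, 242, 242, 243, 239, 239, 240, 244, 244, 243, 241, 215, 161, 189, 190, 191, 194, 195, 196, 195, 195, 196, 197, 198, 196, 198, 197, 198, 194, 196, 195, 196, 197, 198]
110 [88, 112, 151, 155, 152, 154, 154, 154, 153, 156, 151, 166, 210, 243, 242, 244, 244, 243, 242, 241, 242, 241, 241, 244, 245, 245, 241, 221, 179, 197, 198, 198, 198, 196, 193, 198, 195, 196, 197, 199, 195, 196, 197, 197, 196, 197, 197, 197, 198, 198]
120 [88, 85, 89, 93, 85, 92, 91, 90, 90, 87, 89, 113, 195, 243, 243, 242, 245, 244, 244, 242, 241, 241, 242, 244, 245, 244, 243, 211, 99, 90, 137, 194, 196, 198, 198, 195, 197, 197, 193, 193, 196, 194, 197, 196, 195, 199, 197, 196, 195, 201]
130 [90, 89, 91, 92, 89, 92, 93, 89, 89, 87, 88, 93, 103, 120, 118, 121, 125, 127, 160, 212, 213, 211, 214, 220, 218, 220, 213, 173, 94, 85, 97, 137, 195, 197, 193, 192, 192, 193, 191, 195, 199, 196, 195, 197, 198, 197, 199, 200, 199, 200]
[[540.9, 243.4, 150.0], [540.1, 228.9, 150.0], [552.7, 242.8, 150.0], [552.1, 228.4, 150.0]]
[[308.5, 121.7], [324.6, 120.9], [308.4, 107.7], [324.8, 106.9]]
```

```bash
python3 -m pendant '[[0,-0.001,0.01,0,0],[0,0,0.02,0,0],[0,0,0.01,0,0],[0,0,0.005,0,0],[0,0,0.004,0,0],[0,0,0.003,0,0],[0,0,0,0,0]]'>/dev/null;python3 go.py 
python3 -m pendant '[[0,0,0.002,0,0],[0,0,0.002,0,0],[0,0,0.002,0,0],[0,0,0,0,0],[0,0,0,0,0]]'>/dev/null;python3 go.py
```

```text
t 8.5167 pos [543.  178.8 203.1] rot [-3.141  0.     1.525] F [ 0.4  0.4 -3. ] gap 10.4 grip 97.8
t 8.9333 pos [542.9 178.9 197.3] rot [-3.142  0.     1.526] F [-0.2 -0.1 -2.8] gap 10.8 grip 97.8
```

The hems are astride the bar with no contact force. I continue lowering to the edge height, where TCP z is about 183.4.

```bash
python3 -m pendant '[[0,0,0.003,0,0],[0,0,0.003,0,0],[0,0,0.003,0,0],[0,0,0.002,0,0],[0,0,0,0,0],[0,0,0,0,0]]'>/dev/null;python3 go.py 
python3 -m pendant '[[0,0,0.001,0,0],[0,0,0.001,0,0],[0,0,0.001,0,0],[0,0,0.001,0,0],[0,0,0,0,0],[0,0,0,0,0]]'>/dev/null;python3 go.py
```

```text
t 9.4333 pos [542.8 178.9 186.1] rot [-3.141  0.     1.526] F [ 0.2 -0.7 -3.5] gap 10.4 grip 97.8
t 9.9333 pos [542.9 178.9 182.2] rot [-3.141  0.     1.525] F [ 0.4 -0.1 -3. ] gap 10.4 grip 98.2
```

```bash
python3 -m pendant '[[0,0,0.001,0,0],[0,0,0.001,0,0],[0,0,0,0,0],[0,0,0,0,0]]'>/dev/null;python3 go.py 
python3 -m pendant '[[0,0,0.001,0,0],[0,0,0.001,0,0],[0,0,0,0,0],[0,0,0,0,0]]'>/dev/null;python3 go.py
```

```text
t 10.2667 pos [543.1 179.  180.8] rot [ 3.141 -0.     1.526] F [-1.5 -0.6  5.2] gap 10.9 grip 99.2
t 10.6 pos [543.2 179.  179. ] rot [ 3.14  -0.     1.526] F [-1.  -0.8  7.2] gap 10.7 grip 99.4
```

```bash
python3 -m pendant '[[0,0,0.001,0,0],[0,0,0.001,0,0],[0,0,0,0,0],[0,0,0,0,0]]'>/dev/null;python3 go.py 
python3 -m pendant '[[0,0,0.001,0,0],[0,0,0.001,0,0],[0,0,0,0,0],[0,0,0,0,0]]'>/dev/null;python3 go.py
```

```text
t 10.9333 pos [543.1 178.9 176.5] rot [ 3.141 -0.     1.525] F [-0.9 -0.5  3.9] gap 10.4 grip 99.0
t 11.2667 pos [542.7 178.9 173.8] rot [-3.141  0.     1.526] F [-0.6  0.3 -3. ] gap 10.8 grip 98.0
```

```bash
python3 -m pendant '[[0,0,0.001,0,0],[0,0,0.001,0,0],[0,0,0,0,0],[0,0,0,0,0]]'>/dev/null;python3 go.py
```

```text
t 11.6 pos [543.  178.9 173.3] rot [ 3.141 -0.     1.526] F [-4.5 -0.9 12.9] gap 10.4 grip 100.3
```

TCP z is 173.3 and resistance is rising (13 N plus the caddy's weight), so the caddy is on the bar's edge. I give a last gentle press, then ease off, open and retreat.

```bash
python3 -m pendant '[[0,0,0.001,0,0],[0,0,0,0,0],[0,0,0,0,0]]'>/dev/null;python3 go.py 
python3 -m pendant '[[0,0,-0.001,0,0],[0,0,-0.001,0,0],[0,0,0,0,0],[0,0,0,0,0]]'>/dev/null;python3 go.py
python3 -m pendant '[[0,0,0,0,0.03],[0,0,0,0,0.05],[0,0,0,0,0.05],[0,0,0,0,0.05],[0,0,-0.005,0,0.05],[0,0,-0.02,0,0.05],[0,0,-0.03,0,0.05],[0,0,-0.03,0,0.05],[0,0,-0.03,0,0.05],[0,0,-0.01,0,0.05],[0,0,0,0,0.05]]'>/dev/null;python3 go.py
python3 - <<'E'
from h import *
from workcell import bot
a=bot.grab_frame("wrist");b=bot.grab_frame("side")
i=cv2.convertScaleAbs(a["img"],alpha=1.5)[20:320,150:550]
j=cv2.resize(cv2.convertScaleAbs(b["img"],alpha=1.3)[120:270,250:450],(400,300),interpolation=cv2.INTER_CUBIC)
cv2.imwrite("pics/w4.png",np.hstack([i,j]));pickle.dump((a,b),open("w4.pkl","wb"))
E
```

```text
t 11.85 pos [543.1 178.9 173.2] rot [ 3.14  -0.     1.526] F [-8.  -2.2 22.8] gap 10.6 grip 101.9
t 12.1833 pos [542.9 178.9 173.3] rot [-3.141  0.     1.526] F [-2.   0.7  3.6] gap 10.8 grip 99.2
t 13.1 pos [543.6 179.  301.6] rot [ 3.137e+00 -1.000e-03  1.526e+00] F [ 0.3 -0.5  0.6] gap 50.1 grip 0.0
```

View pics/w4.png

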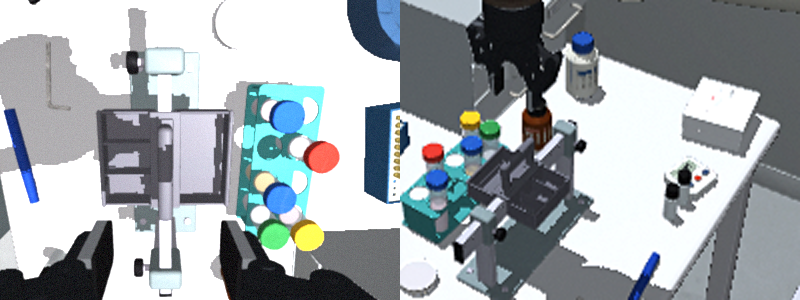

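The caddy sits level and astride the bar between the heads, with its rim from (98,110) to (235,203) and the divided trough on the robot's side. It is released, the bottles are still standing, and the hard stop came at the expected home height.

```bash
python3 -c "
from workcell import bot
print(bot.hand_in())"
```

```text
the job is handed in; nothing more can be done
None
```

The caddy is astride the bar with its tongue in the notch and the divided trough facing the robot; it was pressed to the hard stop at home height, released and handed in at about 13 s. I set it straight down at the notch I had measured, so no sliding was needed; no verdict came back.

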